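Unlock and zero the baby scale

TASK

Get the baby scale ready for the next weighing: push the orange tray-lock slide all the way to its green end, then press the blue zero key down gently with the fingertips and let it spring back up. Do not touch the yellow and white keys or the weighing tray, do not shift the bottle, the jar or the wooden toy, and finish with the hand clear of everything.

Things in the scene. Friction and masses are not known exactly. Their poses are not given: they have to be found in the camera images.
- scale: fixed white baby scale. Origin: on the table under the centre of its control console; axes: x away from the robot (towards the weighing tray), y to the left along the console, z up. Console: 120 mm deep (x -55 to 65 mm), 460 mm wide, flat grey top 60 mm above the table. Keys and lock stand on that top near x = 0: the three keys in a row right of the middle (60 mm apart, y about -180 to -60 mm, their colours in any order), the lock left of it (y about 60 to 200 mm)
- tray: the scale's fixed white weighing tray with a blue liner, beyond the console: same origin and axes as the scale; it begins at x = 80 mm, near edge 96 mm high, ends at y = +-285 mm up to 125 mm high, far rim at x = 390 mm, 125 mm high. Not to be touched
- key_blue_top (a point): centre of the top face of the blue key (zero key: a round blue cap 30 mm across, 8 mm travel, straight down; needs about 2 N to start moving and 6 N to go fully down; it registers at half travel. Over 20 N on it is too rough), 24 mm above the console's top face when the key is up; z is up
- key_blue (a joint): how far this key is pushed down, m: 0 up, 0.008 fully down; springs back by itself
- key_blue_base: the blue key with its black collar (46 mm across, 12 mm high); origin under the collar's centre, on the console's top
- key_yellow_top (a point): centre of the top face of the yellow key (round yellow cap 30 mm across, same make; leave alone), 24 mm above the console's top face when the key is up; z is up
- key_yellow (a joint): how far this key is pushed down, m: 0 up, 0.008 fully down; springs back by itself
- key_yellow_base: the yellow key with its black collar (46 mm across, 12 mm high); origin under the collar's centre, on the console's top
- key_white_top (a point): centre of the top face of the white key (round white cap 30 mm across, same make; leave alone), 24 mm above the console's top face when the key is up; z is up
- key_white (a joint): how far this key is pushed down, m: 0 up, 0.008 fully down; springs back by itself
- key_white_base: the white key with its black collar (46 mm across, 12 mm high); origin under the collar's centre, on the console's top
- lock_mid (a point): centre of the orange tray-lock grip, a block 28 mm (x) by 18 mm (y) by 32 mm high that slides along the scale's y on a black track 130 x 36 mm, 10 mm thick, lying on the console; the grip's top is 16 mm above this point, its underside 16 mm below; axes as the scale's
- lock (a joint): slide of the lock grip, m: 0 at the red (right-hand, locked) end, 0.05 at its stop by the green (left-hand, free) end; grows towards the scale's +y; stiff with about 1.5 N of friction and stays where it is left; starts 0 to 0.012
- bottle_mid (a point): clear baby bottle with a teat, 56 mm across, 130 mm tall, loose, standing upright on the table; this point is on its axis half-way up, z up. Leave alone
- jar_mid (a point): brown cream jar with a white lid, 64 mm across, 75 mm tall, loose, standing upright on the table; this point is on its axis half-way up, z up. Leave alone
- rings_mid (a point): wooden stacking toy, 72 mm across at the foot, 85 mm tall, loose, standing upright on the table; this point is on its axis half-way up, z up. Leave alone
Not all that is in view belongs to the job. There is more than one size of the part that bears bottle_mid; the job needs the smaller. Leave any red look-alike of the part that bears rings_mid alone.

How it is judged:
On the way, in this order (a step that is already met when the one before it is completed fails the run):
1. the lock slide is at its green end (value of joint lock above 0.044 m), for 0.2 s.
2. the blue key is pressed down past half its travel (value of joint key_blue above 0.004 m), for 0.05 s.
At the end, for the whole second after the job is handed in: the lock slide is within 6 mm of its stop at the green end, all three keys are up again (within 1.5 mm), and the bottle, jar and toy stand upright within 15 mm of where they were (value of joint lock above 0.044 m and value of joint each of key_blue, key_yellow, key_white below 0.0015 m and distance of each of bottle_mid, jar_mid, rings_mid from where it was at the start of the episode below 0.015 m and angle between each of bottle_mid, jar_mid, rings_mid's own z axis and vertical below 0.1 rad); the robot touches nothing.
It fails at once if the blue key is pressed while the tray is still locked (value of joint key_blue above 0.003 m and value of joint lock below 0.042 m).
It fails at once if the blue key is pushed with more than 20 N (contact force between any of the fingers, the arm and key_blue_base above 20 N).
It fails at once if the yellow or the white key is touched (contact force between any of the fingers, the arm and key_yellow_base above 1 N or contact force between any of the fingers, the arm and key_white_base above 1 N).
It fails at once if the weighing tray is touched (contact force between any of the fingers, the arm and tray above 1 N).
It fails at once if the bottle, jar or toy is moved by more than 15 mm, tipped or lifted ((distance of bottle_mid from where it was at the start of the episode above 0.015 m or angle between bottle_mid's own z axis and vertical above 0.3 rad) or (distance of jar_mid from where it was at the start of the episode above 0.015 m or angle between jar_mid's own z axis and vertical above 0.3 rad) or (distance of rings_mid from where it was at the start of the episode above 0.015 m or angle between rings_mid's own z axis and vertical above 0.3 rad)).
It also fails if it takes over 42 s, if anything falls off the work surface, if the arm or the gripper's body presses on something with over 40 N, if the wrist force passes 120 N, or if a joint passes its speed limit or range.

ROBOT

A 7-joint arm with a two-finger parallel gripper is mounted at the origin on the work surface. World frame = base frame: x ahead of the robot, y to its left, z up, the work surface at z = 0. Lengths are in m, angles in rad, forces in N, time in s.
With the tool pointing down it reaches from about 0.35 to 0.9 m from the base axis. Payload 8.1 kg.
Tool frame: the origin (TCP) lies between the finger pads; the fingertips stand 19 mm ahead of it and the grasp point (between the pads) is the TCP; y points along the fingers, x is the direction in which the jaws open and shut, and the axes are right-handed (so a half turn about y gives the same grasp; the last joint's range is limited). The gripper opens to 92 mm and grips with 3 to 60 N. Pads are 19 mm wide; open, the fingers measure 130 mm over their backs; the gripper's body (75 mm by 190 mm) begins 47 mm behind the grasp point.
Start: joints at [1.112, 0.434, 0.025, 1.573, -0.012, 1.134, -0.075], TCP at [0.218, -0.586, 0.246] pointing down, gripper open.
Joint ranges: [-2.62, 2.62], [-0.44, 2.09], [-1.27, 1.32], [0.08, 2.57], [-1.32, 4.46], [0.12, 2], [-2.74, 2.74]. Speed limits (rad/s): [2.22, 2.22, 3.01, 3.01, 3.14, 3.14, 3.14].

INTERFACE

Orientations are given as a rotation vector (axis times angle).
In Python, from cell import arm gives the robot as it stands.
- The arm moves only by the tool move_arm, never from a script. Its argument "series" is a list of rows, each an object of numbers: "x", "y", "z": the shift along the tool's x, y, z in cm; "rx", "ry", "rz": the turn, a rotation vector about the tool's x, y, z in rad. In form: [{"x": .., "y": .., "z": .., "rx": .., "ry": .., "rz": ..}, ...]. A call has 1 to 12 rows; each row shifts and turns the pose as measured when the row begins, along the tool's axes as they then stand; what a row does not reach is not made up. A row lasts 1/8 s, in which the tool goes at most 62.5 mm and 10.7 degrees, less where a joint would pass 70% of its speed; a pose out of reach is approached as far as the arm can. A call is refused whole if a number of a shift passes 6.25 or a number of a turn 0.188, either way. A call with a gripper value outside its range is refused whole. "jaw" is the finger opening in cm, from 0 to 9.18, set as the call begins (left out, the last holds). The fingers move at their own pace and stop on an object; "newtons" is the grip in N (left out, the last holds). Time passes only in rows, so rows that do not move let the fingers close. It gives the time, the measured TCP pose, the force and the opening at its end, in the units of the state.
- arm.observe(): the state, without advancing time (a new reading comes with each control period).
- arm.get_image(name): name is "side" or "top" or "wrist"; returns the picture (384x512x3 uint8, blue, green, red); there is no depth.
- arm.camera_params(name): a dict with "K" (3x3 intrinsics, pixels), "R" (3x3) and "t" (3): a world point X has camera coordinates R X + t; the wrist camera has in their place "tool_from_camera" (4x4, takes a point from camera to tool coordinates, whose origin is the TCP and whose axes are the tool frame's). Camera axes: x right, y down, z forward; pixel columns grow to the right and rows downward; lengths in m; the calibration is good to about 2 mm. The wrist camera is an equidistant fisheye: a pixel r from the principal point sees the ray r / f radians off the axis. A picture is of the moment at which its call begins: read the wrist's pose just before it. camera_params takes no time and is no camera call.
- arm.sign_off(): hands the job in, once; it reports no verdict.
The state is a dict: "clock": time; "joints": joint angles; "dq": joint speeds; "joint_efforts": joint torques, N m; "position": TCP position; "ee_rot": TCP orientation; "force": force on the tool from outside, world axes, zero at the start; "ft_torque": the same for the moment, N m; "width": opening from 0.0 (shut) to 1.0 (fully open).
Only numpy, scipy, OpenCV 4.12 (cv2) and the standard library are available. Lean on these libraries where they do the work, as an engineer would, in place of code of your own. Each camera call takes 0.05 s, during which the arm holds its last target.

## Working session

There is one attempt and no reset: what is moved stays moved. The work goes in short steps, Python scripts to look and compute and a tool call to move; the robot and the scene stay as the last step left them, time stands still between calls to the robot, and variables do not carry over. Pictures are saved under pics/ and viewed, and the job is handed in when it is done.

Besides the shell and the picture viewer there is one more tool, called after "Request:" as name([rows], argument=value, ...), one row to a line, values as JSON. move_arm: Moves the arm, as the interface text tells. Its arguments: {"type":"object","properties":{"series":{"type":"array","items":{"type":"object","properties":{"x":{"type":"number"},"y":{"type":"number"},"z":{"type":"number"},"rx":{"type":"number"},"ry":{"type":"number"},"rz":{"type":"number"}}}},"jaw":{"type":"number"},"newtons":{"type":"number"}},"required":["series"]}

```bash
mkdir -p pics; ls; python3 - <<'E'
from cell import arm
import cv2,numpy as np
s=arm.observe()
print({k:np.round(v,3) for k,v in s.items()})
for n in ['side','top','wrist']:
    im=arm.get_image(n); cv2.imwrite(f'pics/{n}0.png',im)
    print(n,{k:np.round(v,4).tolist() for k,v in arm.camera_params(n).items()})
E
```

```text
pics
{'clock': np.float64(0.0), 'joints': array([ 1.112,  0.435,  0.025,  1.574, -0.012,  1.134, -0.075]), 'dq': array([-0.   ,  0.002,  0.001, -0.   ,  0.001,  0.   ,  0.002]), 'joint_efforts': array([-1.0000e-03, -6.6786e+01,  9.8500e-01, -3.1446e+01, -6.1000e-02,
        4.3000e-02,  0.0000e+00]), 'position': array([ 0.217, -0.585,  0.245]), 'ee_rot': array([-1.356,  0.944, -0.942]), 'force': array([ 0.975, -0.403, -0.101]), 'ft_torque': array([-0.021, -0.027,  0.03 ]), 'width': np.float64(1.002)}
side {'K': [[460.2603, 0.0, 255.8286], [0.0, 460.2603, 194.4467], [0.0, 0.0, 1.0]], 'R': [[0.9997, -0.0249, 0.0005], [-0.0187, -0.7616, -0.6477], [0.0165, 0.6475, -0.7619]], 't': [-0.4909, 0.0982, 1.1944]}
top {'K': [[366.7186, 0.0, 255.2785], [0.0, 366.7186, 194.407], [0.0, 0.0, 1.0]], 'R': [[-0.0194, -0.9997, -0.0123], [-0.9872, 0.0211, -0.1579], [0.1581, 0.0091, -0.9874]], 't': [0.0514, 0.5059, 0.9322]}
wrist {'K': [[297.3186, 0.0, 255.2776], [0.0, 297.3186, 189.1679], [0.0, 0.0, 1.0]], 'tool_from_camera': [[1.0, -0.0002, -0.0007, 0.0002], [0.0006, -0.2492, 0.9685, -0.1372], [-0.0004, -0.9685, -0.2492, 0.0668], [0.0, 0.0, 0.0, 1.0]]}
```

View pics/side0.png

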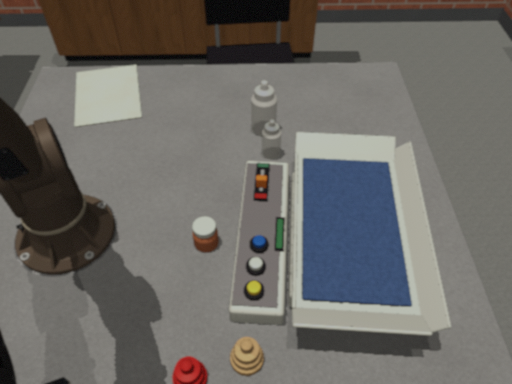

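View pics/top0.png

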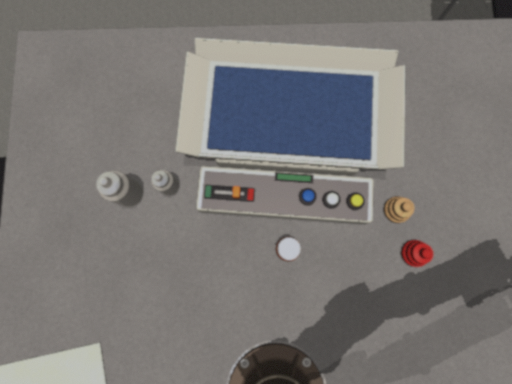

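View pics/wrist0.png

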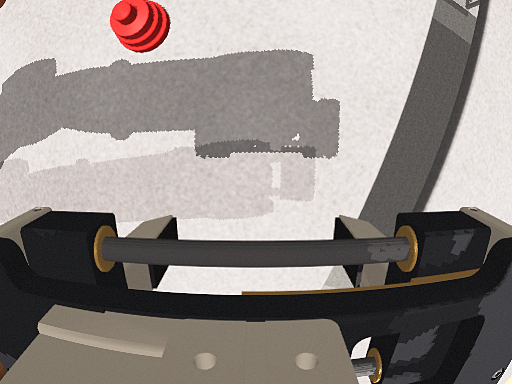

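Side view: the lock grip is at (262,180) with the green end at the top. The keys are blue (259,243), white (256,265) and yellow (254,289). The top view shows blue (308,196), white (332,199), yellow (357,201), the grip (237,192), the jar (289,248), the small bottle (162,180), the large bottle (113,185), the wooden toy (400,208) and the red look-alike toy (418,253). Next I measure these.

```bash
cat > h.py <<'E'
import cv2,numpy as np
from cell import arm
P={n:arm.camera_params(n) for n in('side','top')}
def ray(n,uv):
    p=P[n];R=np.array(p['R']);t=np.array(p['t'])
    d=R.T@np.linalg.inv(p['K'])@np.array([uv[0],uv[1],1.]);return -R.T@t,d
def plane(n,uv,z):
    o,d=ray(n,uv);return o+d*(z-o[2])/d[2]
def two(a,b):
    o1,d1=ray('side',a);o2,d2=ray('top',b)
    s=np.linalg.lstsq(np.c_[d1,-d2],o2-o1,rcond=None)[0]
    p,q=o1+d1*s[0],o2+d2*s[1];return (p+q)/2,np.linalg.norm(p-q)
H={'blue':((105,150,60),(128,255,255)),'yellow':((25,150,120),(34,255,255)),'orange':((6,180,120),(18,255,255)),
'red':((0,200,90),(4,255,255)),'green':((40,60,30),(85,255,255))}
def blobs(im,c,roi):
    x0,y0,x1,y1=roi;m=cv2.inRange(cv2.cvtColor(im,cv2.COLOR_BGR2HSV),*map(np.array,H[c]))
    k=np.zeros_like(m);k[y0:y1,x0:x1]=m[y0:y1,x0:x1]
    n,l,s,ce=cv2.connectedComponentsWithStats(k)
    return [(s[i].tolist(),ce[i].round(1).tolist()) for i in range(1,n) if s[i][4]>8]
E
python3 - <<'E'
from h import *
S=cv2.imread('pics/side0.png');T=cv2.imread('pics/top0.png')
for c in H:
    print(c,'side',blobs(S,c,(235,158,288,312)),'top',blobs(T,c,(198,165,374,222)))
a=cv2.resize(S[150:330,200:300],None,fx=3.3,fy=3.3,interpolation=cv2.INTER_CUBIC)
b=cv2.resize(T[160:270,140:430],None,fx=2.7,fy=2.7,interpolation=cv2.INTER_CUBIC)
cv2.imwrite('pics/s1.png',a);cv2.imwrite('pics/t1.png',b)
E
```

```text
blue side [([252, 236, 14, 12, 128], [258.7, 241.3])] top [([303, 190, 11, 11, 96], [308.0, 195.1])]
yellow side [([247, 281, 14, 13, 140], [253.5, 286.9])] top [([351, 195, 11, 10, 57], [357.2, 198.5])]
orange side [([257, 175, 10, 7, 54], [261.5, 178.0])] top []
red side [([257, 195, 7, 3, 10], [260.4, 195.6])] top []
green side [([257, 164, 12, 4, 43], [262.6, 165.5]), ([276, 218, 8, 31, 203], [279.2, 233.5])] top [([277, 174, 34, 8, 188], [293.5, 177.2]), ([205, 186, 7, 11, 64], [208.0, 191.1])]
```

View pics/t1.png

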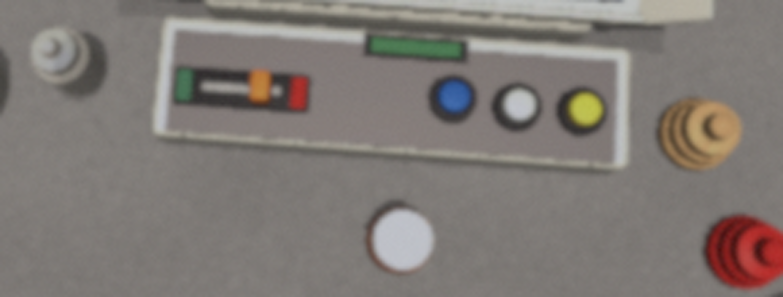

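View pics/s1.png

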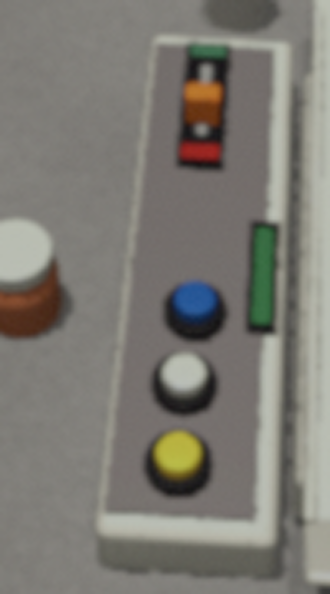

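```bash
python3 - <<'E'
from h import *
np.set_printoptions(precision=4,suppress=True)
t=lambda x,y:(140+(x+.5)/2.7-.5,160+(y+.5)/2.7-.5)
s=lambda x,y:(200+(x+.5)/3.3-.5,150+(y+.5)/3.3-.5)
pts={'blue':(s(195,299),t(455,96)),'white':(s(183,371),t(520,104)),'yellow':(s(178,453),t(585,109)),
'grip top':(s(204,90),t(260,85)),'green':(s(209,51),t(184,85)),'red':(s(201,153),t(299,93)),
'cornFL':(s(157,40),t(160,132)),'cornBL':(s(287,44),t(169,21)),'cornBR':(s(273,520),t(627,52)),'cornFR':(s(103,520),t(621,164))}
for k,(a,b) in pts.items():
    z={'b':.084,'w':.084,'y':.084,'g':.104,'c':.06,'r':.072}[k[0]]
    if k=='green':z=.072
    print(k,*two(a,b),plane('side',a,z)[:2],plane('top',b,z)[:2])
for k,b,z in [('jar',t(402,239),.075),('bottle teat',t(54,47),.13),('rings top',t(718,124),.085),('redtoy',t(765,250),.085)]:
    print(k,plane('top',b,z))
print('camtop',ray('top',(0,0))[0])
E
```

```text
blue [ 0.4955 -0.0933  0.0811] 0.00020210957219232533 [ 0.4955 -0.0953] [ 0.4949 -0.093 ]
white [ 0.4859 -0.1536  0.0824] 0.0007162006261898516 [ 0.4856 -0.1547] [ 0.4861 -0.1532]
yellow [ 0.4808 -0.2147  0.0791] 7.49594699730941e-05 [ 0.4808 -0.2174] [ 0.4801 -0.2134]
grip top [0.507  0.0885 0.1022] 0.0015809700642989855 [0.5077 0.0871] [0.5059 0.0883]
green [0.5141 0.1634 0.0682] 0.0011612396675907603 [0.5145 0.1599] [0.5129 0.1627]
red [0.504  0.0534 0.0679] 0.001115315505342409 [0.5044 0.0501] [0.5028 0.0533]
cornFL [0.471 0.188 0.057] 0.0017221808998187768 [0.4718 0.1854] [0.4697 0.1874]
cornBL [0.58   0.1796 0.058 ] 0.001879908799718714 [0.5807 0.178 ] [0.5786 0.1791]
cornBR [ 0.5387 -0.2603  0.0701] 0.00516638402106427 [ 0.542  -0.2547] [ 0.538  -0.2637]
cornFR [ 0.4305 -0.2511  0.0581] 0.0006224650823515086 [ 0.4309 -0.252 ] [ 0.4301 -0.2505]
jar [ 0.3636 -0.0397  0.075 ]
bottle teat [0.5401 0.2719 0.13  ]
rings top [ 0.4633 -0.3352  0.085 ]
redtoy [ 0.3472 -0.368   0.085 ]
camtop [0.3531 0.0322 1.0009]
```

```bash
cat >> h.py <<'E'
from scipy.spatial.transform import Rotation as Ro
np.set_printoptions(precision=4,suppress=True)
A=-0.093
def goal(p,a=A,flip=0):
    """tool y down, tool x along +-scale x"""
    s=arm.observe();R=Ro.from_rotvec(s['ee_rot'])
    sx=np.array([np.cos(a),np.sin(a),0]);sy=np.array([-np.sin(a),np.cos(a),0])
    x=-sx if flip else sx; y=np.array([0,0,-1.]);G=Ro.from_matrix(np.c_[x,y,np.cross(x,y)])
    print('t',s['clock'],'pos',s['position'],'F',s['force'],'w',s['width'],'j',s['joints'])
    print('toolx',R.as_matrix()[:,0],'tooly',R.as_matrix()[:,1],'shift cm (tool)',R.inv().apply(np.array(p)-s['position'])*100,'after-turn cm',G.inv().apply(np.array(p)-s['position'])*100,'turn',(R.inv()*G).as_rotvec())
E
python3 - <<'E'
from h import *
goal([.503,.035,.18]);goal([.503,.035,.18],flip=1)
E
```

```text
t 0.15 pos [ 0.2175 -0.5855  0.2451] F [0.2846 0.4175 0.7169] w 1.0023711483521236 j [ 1.1124  0.4351  0.025   1.5739 -0.0116  1.134  -0.0751]
toolx [ 0.3482 -0.9374 -0.0012] tooly [-0.0005  0.0011 -1.    ] shift cm (tool) [-48.2212   6.5642  48.3729] after-turn cm [22.6633  6.5135 64.438 ] turn [-0.0005 -1.1221 -0.0011]
t 0.15 pos [ 0.2175 -0.5855  0.2451] F [0.2846 0.4175 0.7169] w 1.0023711483521236 j [ 1.1124  0.4351  0.025   1.5739 -0.0116  1.134  -0.0751]
toolx [ 0.3482 -0.9374 -0.0012] tooly [-0.0005  0.0011 -1.    ] shift cm (tool) [-48.2212   6.5642  48.3729] after-turn cm [-22.6633   6.5135 -64.438 ] turn [ 0.0013  2.0195 -0.0006]
```

Request:
move_arm([
  {"z": 5, "x": -1, "ry": -0.09},
  {"z": 5, "x": -1, "ry": -0.09},
  {"z": 5, "x": -1, "ry": -0.09},
  {"z": 5, "x": -1, "ry": -0.09},
  {"z": 5, "x": -1, "ry": -0.09},
  {"z": 5, "x": -1, "ry": -0.09},
  {"z": 5, "x": -1, "ry": -0.09},
  {"z": 5, "x": -1, "ry": -0.09},
  {"z": 5, "x": -1, "ry": -0.09},
  {"z": 5, "x": -1, "ry": -0.09},
  {"z": 5, "x": -1, "ry": -0.09},
  {"z": 5, "x": -1, "ry": -0.09},
], jaw=0, newtons=20)

```text
invalid input
```

```bash
python3 - <<'E'
from h import *
goal([.503,.035,.18])
E
```

```text
t 0.15 pos [ 0.2175 -0.5855  0.2451] F [0.2846 0.4175 0.7169] w 1.0023711483521236 j [ 1.1124  0.4351  0.025   1.5739 -0.0116  1.134  -0.0751]
toolx [ 0.3482 -0.9374 -0.0012] tooly [-0.0005  0.0011 -1.    ] shift cm (tool) [-48.2212   6.5642  48.3729] after-turn cm [22.6633  6.5135 64.438 ] turn [-0.0005 -1.1221 -0.0011]
```

Request:
move_arm([
  {"x": -1, "y": 0, "z": 5, "rx": 0, "ry": -0.09, "rz": 0},
  {"x": -1, "y": 0, "z": 5, "rx": 0, "ry": -0.09, "rz": 0},
  {"x": -1, "y": 0, "z": 5, "rx": 0, "ry": -0.09, "rz": 0},
  {"x": -1, "y": 0, "z": 5, "rx": 0, "ry": -0.09, "rz": 0},
  {"x": -1, "y": 0, "z": 5, "rx": 0, "ry": -0.09, "rz": 0},
  {"x": -1, "y": 0, "z": 5, "rx": 0, "ry": -0.09, "rz": 0},
  {"x": -1, "y": 0, "z": 5, "rx": 0, "ry": -0.09, "rz": 0},
  {"x": -1, "y": 0, "z": 5, "rx": 0, "ry": -0.09, "rz": 0},
  {"x": -1, "y": 0, "z": 5, "rx": 0, "ry": -0.09, "rz": 0},
  {"x": -1, "y": 0, "z": 5, "rx": 0, "ry": -0.09, "rz": 0},
], jaw=0, newtons=20)

```text
clock: 1.4
position: [0.5022, -0.1719, 0.2419]
ee_rot: [-1.557, 0.236, -0.228]
force: [0.4, 0.7, 0.0]
width: 0.013
```

```bash
python3 - <<'E'
from h import *
goal([.503,.035,.18])
E
```

```text
t 1.4 pos [ 0.5022 -0.1719  0.2419] F [0.4323 0.7437 0.0119] w 0.01271835487276047 j [ 0.4986  0.3156 -0.3458  1.7814  0.1194  1.0697 -0.185 ]
toolx [ 0.9566 -0.2913 -0.0046] tooly [-0.0043  0.0015 -1.    ] shift cm (tool) [-5.922   6.2175 19.8179] after-turn cm [-1.8403  6.1865 20.6111] turn [-0.0007 -0.2026 -0.0045]
```

Request:
move_arm([
  {"x": -1.2, "y": 0, "z": 5, "rx": 0, "ry": -0.1, "rz": 0},
  {"x": -0.8, "y": 0, "z": 5, "rx": 0, "ry": -0.1, "rz": 0},
  {"x": 0, "y": 0, "z": 5, "rx": 0, "ry": 0, "rz": 0},
  {"x": 0, "y": 0, "z": 5, "rx": 0, "ry": 0, "rz": 0},
  {"x": 0, "y": 3, "z": 0, "rx": 0, "ry": 0, "rz": 0},
  {"x": 0, "y": 3, "z": 0, "rx": 0, "ry": 0, "rz": 0},
  {"x": 0, "y": 0, "z": 0, "rx": 0, "ry": 0, "rz": 0},
])

```text
clock: 2.28
position: [0.5151, 0.0423, 0.1809]
ee_rot: [-1.566, 0.065, -0.059]
force: [0.1, -0.5, 0.6]
width: 0.006
```

```bash
python3 - <<'E'
from h import *
goal([.503,.05,.103])
for n in ['top','wrist','side']: cv2.imwrite(f'pics/{n}2.png',arm.get_image(n))
a=cv2.imread('pics/side2.png')[120:330,180:320];b=cv2.imread('pics/wrist2.png')
cv2.imwrite('pics/c2.png',np.hstack([cv2.resize(a,(256,384)),b]))
E
```

```text
t 2.275 pos [0.5151 0.0423 0.1809] F [ 0.0748 -0.4563  0.6102] w 0.0055484487178361335 j [ 0.1783  0.3751 -0.4678  1.8847  0.2018  0.9312 -0.4619]
toolx [ 0.9969 -0.0788 -0.0037] tooly [-0.0034  0.0036 -1.    ] shift cm (tool) [-1.2408  7.796   0.647 ] after-turn cm [-1.2792  7.7891  0.6551] turn [-0.0033  0.0141 -0.0037]
```

View pics/c2.png

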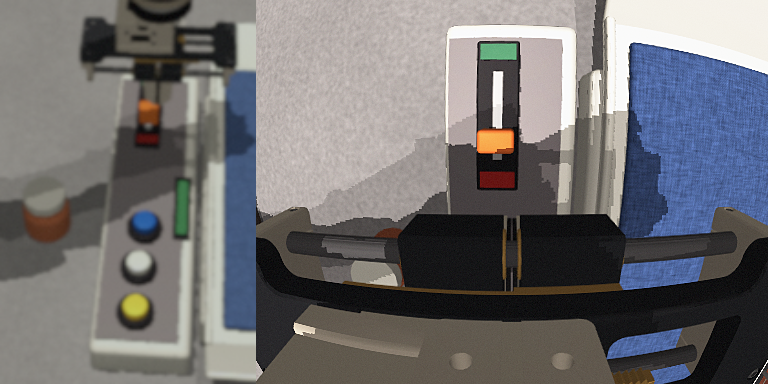

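The wrist picture shows the grip at (239,140) between the red plate (241,180) and the green plate (242,51). I check it by casting a wrist ray.

```bash
cat >> h.py <<'E'
def wray(uv,s,z):
    p=arm.camera_params('wrist');K=np.array(p['K']);T=np.array(p['tool_from_camera'])
    v=(np.array(uv)-K[:2,2])/K[0,0];th=np.linalg.norm(v)
    d=np.r_[np.sin(th)*v/th,np.cos(th)];R=Ro.from_rotvec(s['ee_rot']).as_matrix()
    o=s['position']+R@T[:3,3];d=R@T[:3,:3]@d
    return o+d*(z-o[2])/d[2]
E
python3 - <<'E'
from h import *
b=cv2.imread('pics/wrist2.png');s=arm.observe()
cv2.imwrite('pics/w2c.png',cv2.resize(b[20:220,170:340],None,fx=3,fy=3,interpolation=cv2.INTER_CUBIC))
for c in ['orange','red','green']: print(c,blobs(b,c,(190,30,320,210)))
s=dict(position=np.array([.5151,.0423,.1809]),ee_rot=np.array([-1.566,.065,-.059]))
for n,uv,z in [('griptop',(239,138),.102),('red',(241,180),.071),('green',(242,51),.071)]:print(n,wray(uv,s,z))
E
```

```text
orange [([221, 129, 37, 25, 368], [240.0, 141.7])]
red [([224, 172, 34, 16, 448], [240.5, 179.5])]
green [([224, 43, 37, 17, 615], [242.1, 51.2])]
griptop [0.507  0.0928 0.102 ]
red [0.5036 0.0548 0.071 ]
green [0.5135 0.1635 0.071 ]
```

View pics/w2c.png

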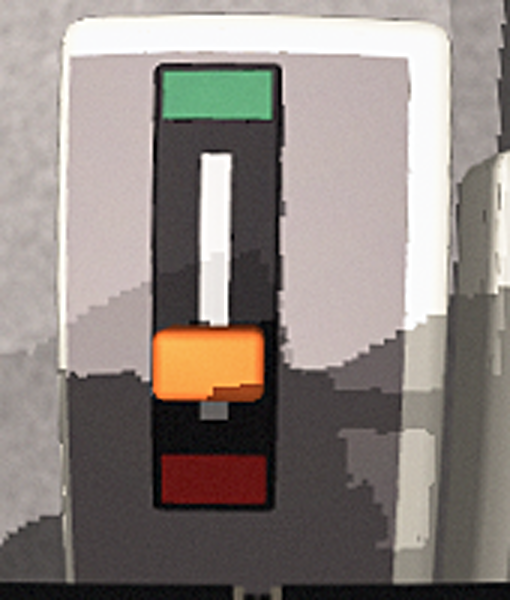

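Request:
move_arm([
  {"x": -1.2, "y": 1, "z": 0.5, "rx": 0, "ry": 0.014, "rz": 0},
  {"x": 0, "y": 3, "z": 0, "rx": 0, "ry": 0, "rz": 0},
  {"x": 0, "y": 2.5, "z": 0, "rx": 0, "ry": 0, "rz": 0},
  {"x": 0, "y": 1, "z": 0, "rx": 0, "ry": 0, "rz": 0},
  {"x": 0, "y": 0, "z": 0, "rx": 0, "ry": 0, "rz": 0},
])

```text
clock: 3.05
position: [0.5053, 0.0493, 0.1096]
ee_rot: [-1.564, 0.072, -0.083]
force: [0.4, 0.3, 0.5]
width: 0.002
```

```bash
python3 - <<'E'
from h import *
goal([.510,.1145,.103])
E
```

```text
t 3.05 pos [0.5053 0.0493 0.1096] F [0.4312 0.3111 0.5068] w 0.0017783828913805692 j [ 0.1311  0.4488 -0.4353  1.9898  0.2683  0.7495 -0.5613]
toolx [ 0.9951 -0.0984  0.0072] tooly [ 0.0077  0.0046 -1.    ] shift cm (tool) [-0.1812  0.6915  6.526 ] after-turn cm [-0.1401  0.658   6.5304] turn [-0.0053 -0.0055  0.0072]
```

Request:
move_arm([
  {"x": -0.1, "y": 0.7, "z": 0, "rx": 0, "ry": 0, "rz": 0.007},
  {"x": 0, "y": 0, "z": 1, "rx": 0, "ry": 0, "rz": 0},
  {"x": 0, "y": 0, "z": 1, "rx": 0, "ry": 0, "rz": 0},
  {"x": 0, "y": 0, "z": 1, "rx": 0, "ry": 0, "rz": 0},
  {"x": 0, "y": 0, "z": 1, "rx": 0, "ry": 0, "rz": 0},
])

```text
clock: 3.68
position: [0.5095, 0.0915, 0.1044]
ee_rot: [-1.564, 0.076, -0.081]
force: [-0.4, -1.9, -1.0]
width: 0.007
```

```bash
python3 - <<'E'
from h import *
goal([.510,.1145,.103])
E
```

```text
t 3.675 pos [0.5095 0.0915 0.1044] F [-0.3887 -1.8845 -1.0276] w 0.0074929994350463516 j [ 0.0471  0.4715 -0.4325  1.9675  0.2761  0.7551 -0.6457]
toolx [ 0.995  -0.0999  0.0026] tooly [ 0.0031  0.005  -1.    ] shift cm (tool) [-0.184   0.1489  2.2952] after-turn cm [-0.1674  0.1373  2.2972] turn [-0.0053 -0.0071  0.0026]
```

Contact shows as about 1.9 N, so the slide is moving. I carry on.

Request:
move_arm([
  {"x": 0, "y": 0, "z": 0.8, "rx": 0, "ry": 0, "rz": 0},
  {"x": 0, "y": 0, "z": 0.8, "rx": 0, "ry": 0, "rz": 0},
  {"x": 0, "y": 0, "z": 0.5, "rx": 0, "ry": 0, "rz": 0},
])

```text
clock: 4.05
position: [0.5116, 0.1144, 0.1045]
ee_rot: [-1.564, 0.076, -0.08]
force: [-0.3, -3.1, 0.1]
width: 0.006
```

Request:
move_arm([
  {"x": 0, "y": 0, "z": 0.4, "rx": 0, "ry": 0, "rz": 0},
  {"x": 0, "y": 0, "z": 0.4, "rx": 0, "ry": 0, "rz": 0},
])

```text
clock: 4.3
position: [0.5117, 0.1148, 0.1045]
ee_rot: [-1.576, 0.082, -0.082]
force: [-4.1, -15.3, 10.3]
width: 0.005
```

```bash
python3 - <<'E'
from h import *
goal([.510,.1145,.103])
b=arm.get_image('wrist')
cv2.imwrite('pics/w3c.png',cv2.resize(b[20:220,170:340],None,fx=3,fy=3,interpolation=cv2.INTER_CUBIC))
E
```

```text
t 4.3 pos [0.5117 0.1148 0.1045] F [ -4.1177 -15.2901  10.2934] w 0.005192569966529585 j [-0.0095  0.4819 -0.4251  1.9468  0.2852  0.7739 -0.7023]
toolx [ 0.9946 -0.1038 -0.    ] tooly [-0.0007 -0.0064 -1.    ] shift cm (tool) [-0.1652  0.1515 -0.05  ] after-turn cm [-0.1657  0.1512 -0.0492] turn [ 0.0064 -0.011  -0.    ]
```

View pics/w3c.png

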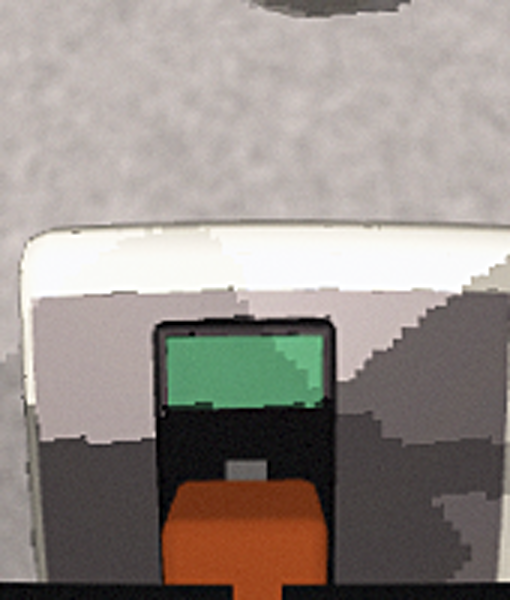

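Force jumped to 15 N with the TCP halted at y = 0.1148, against a predicted stop of 0.1145, so the slide is at its stop. I back off, lift, and go over the blue key.

Request:
move_arm([
  {"x": 0, "y": 0, "z": -1.5, "rx": 0, "ry": 0, "rz": 0},
  {"x": 0, "y": -3, "z": -1, "rx": 0, "ry": 0.01, "rz": 0},
  {"x": 0, "y": -3, "z": -1, "rx": 0, "ry": 0, "rz": 0},
  {"x": 0, "y": 0, "z": -5, "rx": 0, "ry": 0, "rz": 0},
  {"x": 0, "y": 0, "z": -5, "rx": 0, "ry": 0, "rz": 0},
  {"x": 0, "y": 0, "z": -5, "rx": 0, "ry": 0, "rz": 0},
  {"x": 0, "y": 0, "z": -1.5, "rx": 0, "ry": 0, "rz": 0},
  {"x": 0, "y": 0, "z": 0, "rx": 0, "ry": 0, "rz": 0},
])

```text
clock: 5.35
position: [0.4903, -0.0889, 0.1686]
ee_rot: [-1.572, 0.085, -0.094]
force: [0.6, 0.7, -0.3]
width: 0.008
```

```bash
python3 - <<'E'
from h import *
goal([.495,-.0935,.115])
for n in ['top','side','wrist']: cv2.imwrite(f'pics/{n}4.png',arm.get_image(n))
a=cv2.imread('pics/side4.png')[150:330,200:320];b=cv2.imread('pics/wrist4.png')
cv2.imwrite('pics/c4.png',np.hstack([cv2.resize(a,(256,384)),b]))
E
```

```text
t 5.35 pos [ 0.4903 -0.0889  0.1686] F [ 0.5832  0.6619 -0.3275] w 0.008301485689556751 j [ 0.4003  0.3498 -0.4184  1.9514  0.187   0.8717 -0.2299]
toolx [ 0.9935 -0.1138  0.0056] tooly [ 0.0053 -0.0031 -1.    ] shift cm (tool) [ 0.494   5.3647 -0.3927] after-turn cm [ 0.5154  5.3609 -0.4168] turn [ 0.0025 -0.0211  0.0056]
```

View pics/c4.png

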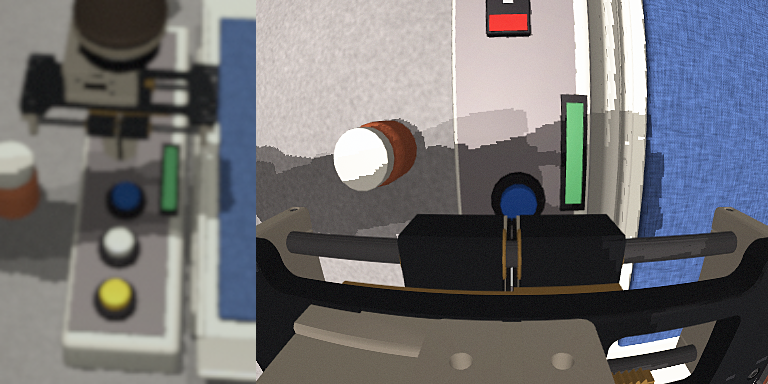

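The wrist picture shows the blue cap at about (262,200), beside the green display strip and just ahead of the fingers. The side crop shows blue, white and yellow in order.

```bash
python3 - <<'E'
from h import *
b=cv2.imread('pics/wrist4.png');print(blobs(b,'blue',(230,170,300,225)))
m=cv2.inRange(cv2.cvtColor(b,cv2.COLOR_BGR2HSV),np.array(H['blue'][0]),np.array(H['blue'][1]))[170:225,230:300]
print([(170+i,230+r.nonzero()[0].min(),230+r.nonzero()[0].max()) for i,r in enumerate(m) if r.any()][::3])
s=dict(position=np.array([.4903,-.0889,.1686]),ee_rot=np.array([-1.572,.085,-.094]))
for uv in [(262,200),(262,183),(244,200),(280,200),(262,205)]:print(wray(uv,s,.084))
E
```

```text
[([244, 184, 37, 36, 974], [262.0, 201.0])]
[(184, np.int64(258), np.int64(266)), (187, np.int64(253), np.int64(272)), (190, np.int64(249), np.int64(275)), (193, np.int64(247), np.int64(277)), (196, np.int64(246), np.int64(278)), (199, np.int64(245), np.int64(279)), (202, np.int64(245), np.int64(280)), (205, np.int64(244), np.int64(280)), (208, np.int64(245), np.int64(279)), (211, np.int64(246), np.int64(279)), (214, np.int64(248), np.int64(277)), (217, np.int64(252), np.int64(259))]
[ 0.4962 -0.0889  0.084 ]
[ 0.4976 -0.0754  0.084 ]
[ 0.4823 -0.0873  0.084 ]
[ 0.5101 -0.0906  0.084 ]
[ 0.4957 -0.093   0.084 ]
```

The wrist ray puts the key at (0.496,-0.092). The two fixed cameras gave (0.495,-0.0935), so they agree within 2 mm. I descend to just above it, then press in small steps.

Request:
move_arm([
  {"x": 0.55, "y": 1.5, "z": -0.4, "rx": 0, "ry": -0.02, "rz": 0},
  {"x": 0, "y": 2, "z": 0, "rx": 0, "ry": 0, "rz": 0},
  {"x": 0, "y": 1, "z": 0, "rx": 0, "ry": 0, "rz": 0},
  {"x": 0, "y": 0, "z": 0, "rx": 0, "ry": 0, "rz": 0},
])

```text
clock: 6.0
position: [0.4974, -0.0874, 0.1203]
ee_rot: [-1.57, 0.059, -0.067]
force: [-0.2, -0.7, 0.0]
width: 0.005
```

```bash
python3 - <<'E'
from h import *
goal([.4955,-.0928,.103])
E
```

```text
t 6.0 pos [ 0.4974 -0.0874  0.1203] F [-0.2097 -0.7342  0.0352] w 0.004625011310778019 j [ 0.3777  0.4251 -0.4037  1.9862  0.236   0.7695 -0.2437]
toolx [ 0.9968 -0.08    0.0053] tooly [ 0.0053 -0.0007 -1.    ] shift cm (tool) [-0.1508  1.7312 -0.5551] after-turn cm [-0.1344  1.7318 -0.5574] turn [0.0003 0.0129 0.0053]
```

Request:
move_arm([
  {"x": -0.15, "y": 0.5, "z": -0.55, "rx": 0, "ry": 0.01, "rz": 0},
  {"x": 0, "y": 0.5, "z": 0, "rx": 0, "ry": 0, "rz": 0},
  {"x": 0, "y": 0, "z": 0, "rx": 0, "ry": 0, "rz": 0},
])

```text
clock: 6.38
position: [0.4959, -0.0931, 0.1103]
ee_rot: [-1.57, 0.066, -0.076]
force: [-0.4, -0.7, 0.4]
width: 0.007
```

```bash
python3 - <<'E'
from h import *
goal([.4955,-.0928,.103])
a=arm.get_image('side')[150:330,200:320]
cv2.imwrite('pics/c5.png',cv2.resize(a,(400,600),interpolation=cv2.INTER_CUBIC))
E
```

```text
t 6.375 pos [ 0.4959 -0.0931  0.1103] F [-0.4129 -0.6577  0.3911] w 0.006911749016424665 j [ 0.3815  0.4378 -0.3949  1.9977  0.2443  0.7446 -0.2499]
toolx [ 0.9959 -0.0901  0.0065] tooly [ 0.0064 -0.001  -1.    ] shift cm (tool) [-0.0514  0.7297  0.0231] after-turn cm [-0.0468  0.73    0.0227] turn [0.0004 0.0028 0.0065]
```

View pics/c5.png

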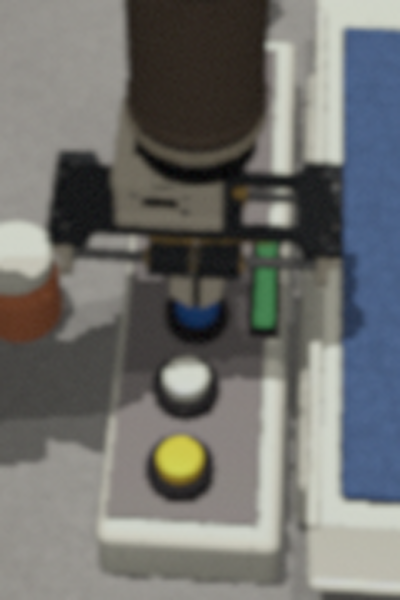

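The side crop shows the closed fingertips centred over the blue cap at (195,310), well clear of white at (185,380). I press in small steps.

Request:
move_arm([
  {"x": 0, "y": 0.4, "z": 0, "rx": 0, "ry": 0, "rz": 0},
  {"x": 0, "y": 0.4, "z": 0, "rx": 0, "ry": 0, "rz": 0},
  {"x": 0, "y": 0.1, "z": 0, "rx": 0, "ry": 0, "rz": 0},
])

```text
clock: 6.8
position: [0.4966, -0.0932, 0.1016]
ee_rot: [-1.571, 0.065, -0.077]
force: [-0.5, 0.2, 2.6]
width: 0.007
```

Request:
move_arm([
  {"x": 0, "y": 0.25, "z": 0, "rx": 0, "ry": 0, "rz": 0},
  {"x": 0, "y": 0.2, "z": 0, "rx": 0, "ry": 0, "rz": 0},
])

```text
clock: 7.05
position: [0.4966, -0.0932, 0.0971]
ee_rot: [-1.571, 0.065, -0.077]
force: [-1.4, -0.3, 4.5]
width: -0.0
```

Request:
move_arm([
  {"x": 0, "y": 0.15, "z": 0, "rx": 0, "ry": 0, "rz": 0},
  {"x": 0, "y": 0, "z": 0, "rx": 0, "ry": 0, "rz": 0},
])

```text
clock: 7.3
position: [0.4965, -0.0932, 0.0956]
ee_rot: [-1.571, 0.065, -0.077]
force: [-2.6, 0.0, 5.1]
width: 0.007
```

At 5.1 N the key is about 6 to 7 mm down, past the 4 mm it registers at. I release it and retract.

Request:
move_arm([
  {"x": 0, "y": -1, "z": 0, "rx": 0, "ry": 0, "rz": 0},
  {"x": 0, "y": -3, "z": 0, "rx": 0, "ry": 0, "rz": 0},
  {"x": 0, "y": -4, "z": 0, "rx": 0, "ry": 0, "rz": 0},
  {"x": 0, "y": -4, "z": 0, "rx": 0, "ry": 0, "rz": 0},
  {"x": -4, "y": -2, "z": 0, "rx": 0, "ry": 0, "rz": 0},
  {"x": -5, "y": 0, "z": 0, "rx": 0, "ry": 0, "rz": 0},
  {"x": -3, "y": 0, "z": 0, "rx": 0, "ry": 0, "rz": 0},
  {"x": 0, "y": 0, "z": 0, "rx": 0, "ry": 0, "rz": 0},
])

```text
clock: 8.3
position: [0.3729, -0.081, 0.2417]
ee_rot: [-1.571, 0.062, -0.078]
force: [0.8, -0.3, 0.1]
width: 0.001
```

```bash
python3 - <<'E'
from h import *
goal([.4955,-.0928,.103])
S=arm.get_image('side');T=arm.get_image('top')
a=S[60:384,170:300];b=T[150:280,80:430]
cv2.imwrite('pics/s6.png',cv2.resize(a,(240,598),interpolation=cv2.INTER_CUBIC));cv2.imwrite('pics/t6.png',cv2.resize(b,(784,291),interpolation=cv2.INTER_CUBIC))
S0=cv2.imread('pics/side0.png');T0=cv2.imread('pics/top0.png')
for c in ['blue','yellow','orange']: print(c,blobs(S,c,(235,158,288,312)),blobs(S0,c,(235,158,288,312)))
for n,im,im0,(x,y,w,h) in [('jar side',S,S0,(188,212,34,42)),('bottle side',S,S0,(258,116,28,44)),('rings side',S,S0,(226,332,42,44)),('bottle top',T,T0,(148,165,30,30)),('rings top',T,T0,(382,192,36,34))]:
    r=cv2.matchTemplate(im[y-8:y+h+8,x-8:x+w+8],im0[y:y+h,x:x+w],cv2.TM_CCOEFF_NORMED);_,v,_,l=cv2.minMaxLoc(r);print(n,round(v,3),l[0]-8,l[1]-8)
E
```

```text
t 8.3 pos [ 0.3729 -0.081   0.2417] F [ 0.85   -0.3214  0.0631] w 0.00101936217082984 j [ 0.5254  0.0653 -0.468   2.0943  0.0364  0.9791 -0.0508]
toolx [ 0.996  -0.089   0.0102] tooly [ 0.0101 -0.0014 -0.9999] shift cm (tool) [12.1757 13.9957 -0.0755] after-turn cm [12.3177 13.8711 -0.0335] turn [0.0004 0.0039 0.0102]
blue [([253, 236, 13, 12, 123], [258.7, 241.3])] [([252, 236, 14, 12, 128], [258.7, 241.3])]
yellow [([247, 281, 14, 13, 146], [253.6, 287.1])] [([247, 281, 14, 13, 140], [253.5, 286.9])]
orange [([258, 165, 10, 6, 47], [262.0, 167.1])] [([257, 175, 10, 7, 54], [261.5, 178.0])]
jar side 0.665 -1 0
bottle side 0.998 0 0
rings side 0.999 0 0
bottle top 0.999 0 0
rings top 0.338 8 -8
```

View pics/s6.png

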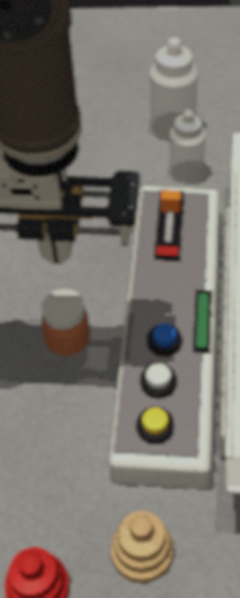

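View pics/t6.png

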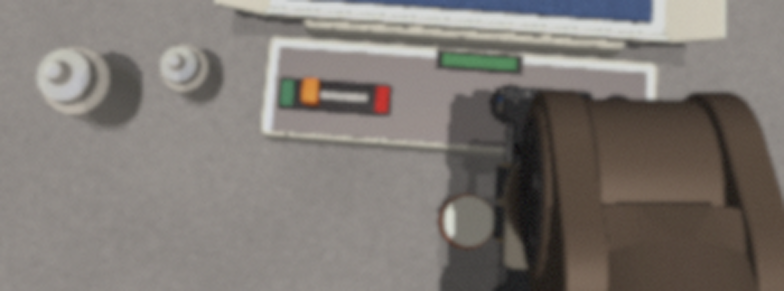

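The grip sits against the green plate at (311,92) in the top crop. The blue key is up at the same pixel as at the start (258.7,241.3), the loose things have not moved, and the hand is in free air at z = 0.24. I hand in.

```bash
python3 - <<'E'
from h import *
print(plane('top',(80+311.5/2.24-.5,150+92.5/2.24-.5),.102),'start 0.507 0.089')
arm.sign_off()
E
```

```text
[0.5081 0.1318 0.102 ] start 0.507 0.089
the job is handed in; nothing more can be done
```

I pushed the orange lock slide to its green end, pressed the blue zero key and let it spring back, and handed the job in. No verdict was reported.

- **Lock:** the closed fingertips pushed the grip about 43 mm until it halted against its stop. Force rose from 3 N to 15 N with no further motion. The last top image puts the grip at y = 0.132; I expected about 0.134 at the stop, which is within measuring error.
- **Blue key:** I pressed it in small steps to about 5.1 N, about 6–7 mm down judging by the height and force. It registers at 4 mm, and 20 N would be too rough. In the last side image it is back at its starting pixel.
- **Other keys and loose things:** the yellow key, small bottle and wooden toy are unchanged in the last side image. The white key looked up there too, but I did not measure it.
- **Weaker checks:** the arm hid the toy in the last top view, so that match failed (0.34); the side view gave 0.999. The jar's match was low (0.67) because it was in the arm's shadow, but it showed only a 1-pixel shift.
- **Hand:** it finished in free air at z = 0.24 m, with a force reading under 1 N, about 8 s into the 42 s limit.

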